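Clamp a guitar bridge blank with the knob under the jig

ROBOT

A 6-joint arm with a two-finger parallel gripper is mounted at the origin on the work surface. World frame = base frame: x ahead of the robot, y to its left, z up, the work surface at z = 0. Lengths are in m, angles in rad, forces in N, time in s.
With the tool pointing down it reaches from about 0.25 to 0.775 m from the base axis. Payload 4 kg.
Tool frame: the origin (TCP) lies midway between the tips of the shut fingers; the grasp point (between the pads) lies 19 mm behind it; z points along the fingers, y is the direction in which the jaws open and shut (so a half turn about z gives the same grasp; the last joint's range is limited). The gripper opens to 94 mm and grips with 3 to 60 N. Pads are 16 mm wide; open, the fingers measure 119 mm over their backs; the gripper's body (75 mm by 177 mm) begins 78 mm behind the grasp point.
Start: joints at [-1.232, 0.087, 1.371, -0, 1.684, -0.103], TCP at [0.235, -0.497, 0.206] pointing down, gripper open.
Joint ranges: [-3.1, 3.1], [-0.76, 2.03], [0.27, 2.55], [-1.08, 4.22], [0.17, 2.65], [-2.57, 2.57]. Speed limits (rad/s): [2.79, 2.79, 3.14, 3.14, 3.14, 3.14].

INTERFACE

Orientations are given as [roll, pitch, yaw] about the fixed x, y, z axes, in that order (R = Rz(yaw) Ry(pitch) Rx(roll)).
In Python, from bench import arm, vision, finish_job gives the robot as it stands. Calls block until the motion is done:
- arm.goto(position, orientation): joint-space move of the TCP to a pose.
- arm.move_straight(position, attitude=None, speed=0.15): straight line of the TCP; attitude=None keeps the orientation; speed is the mean speed in m/s.
- arm.movej(angles): joint-space move.
- arm.gripper_open() and arm.close_gripper(effort=None): open the fingers fully, or close them until they stop; effort is the grip in N (None keeps the last).
- arm.hold(seconds).
- arm.ik(position, orientation): joint angles nearest the present ones, or None.
- vision.capture(name): name is "scene" or "top" or "wrist"; returns a dict with "img" (400x640x3 uint8, blue, green, red), "mtx" (3x3 intrinsics, pixels), "dist" ([k1, k2, p1, p2, k3] as OpenCV has them; the pictures are not rectified), "view" (4x4, takes a point from world to camera coordinates). Camera axes: x right, y down, z forward; pixel columns grow to the right and rows downward; lengths in m; the calibration is good to about 2 mm. A picture is of the moment at which its call begins. There is no depth.
A pose or a line that the arm cannot do raises arm.IKError and nothing moves.
- finish_job(): hands the job in, once; it reports no verdict.
Readings, each from a call of its own:
- arm.read_clock(): time.
- arm.read_qpos(): joint angles.
- arm.read_dq(): joint speeds.
- arm.read_tau(): joint torques, N m.
- arm.read_ee_pos(): TCP position.
- arm.read_eef_rot(): TCP orientation.
- arm.read_ft_force(): force on the tool from outside, world axes, zero at the start.
- arm.read_ft_torque(): the same for the moment, N m.
- arm.read_opening(): opening from 0.0 (shut) to 1.0 (fully open).
Only numpy, scipy, OpenCV 4.12 (cv2) and the standard library are available. Lean on these libraries where they do the work, as an engineer would, in place of code of your own. Each camera call takes 0.05 s, during which the arm holds its last target. There are 200 camera calls.

TASK

The dark wooden bridge blank lies loose in the raised clamping jig. Push it along the bed until its end is right up against the end stop, then turn the four-armed knob underneath the bed until the jaw grips the blank squarely against the fence with the jaw's sprung cork pad pressed about half-way in (about 7 mm; never all the way to its 14 mm limit). Move the jaw with the knob only, do not push the jaw itself, leave the other things on the bench where they are, and let go of everything at the end.

Things in the scene. Friction and masses are not known exactly. Their poses are not given: they have to be found in the camera images.
- jig: Fixed plywood jig. Origin on the bench under its middle; x points from its front (overhanging side, turned to the robot's left) to its back, y away from the robot, z up. Bed: board 20 mm thick, underside 200 mm and top 220 mm above the bench, x=-82 (front edge) to +80, y=-150 to +150 mm. Below: cheeks 20 mm thick at y=-125 and +125, x=-30 to +80, on feet 34 mm wide, 18 mm high, x=-100 to +90.
- fence: Adjustable wooden fence on the bed, screwed fast: a strip 220 mm long along the jig's y, 20 mm thick, 25 mm tall. Origin: foot of the middle of its face towards the jaw, on the bed's top (220 mm above the bench), at jig y=+20 mm and x=+32 to +42 mm (differs each time); axes as the jig's; its body lies on the +x side of the origin. The blank's long side ends up against this face.
- stop_face (a point): Foot of the end stop's face, on the bed's top, at jig x=+2.5, y=-95 mm; axes as the jig's. The stop is a wooden block at the end of the bed nearest the robot, 65 mm long in x, 20 mm thick, 25 mm tall; the blank's near end is to touch it.
- bed_front (a point): Middle of the bed's front lower edge, 200 mm above the bench; axes as the jig's. Nothing stands below it between the feet, so fingers leaning about 40 degrees (pointing down and to the jig's +x) can reach in under it. A gear housing 50 x 56 mm around the knob's axis hangs 20 mm below the bed, starting 27 mm behind this edge.
- knob_axis (a point): Centre of the knob under the bed, on its upright axis, 100 mm above the bench and 52 mm behind the bed's front edge; axes as the jig's. Hub of radius 22 mm, 32 mm high; four level round arms, 16 mm thick, 90 degrees apart, reach 92 mm from the axis (40 mm beyond the bed's edge when pointing forward). Their starting angle varies and is not given: look or feel for them.
- jaw: Wooden sliding jaw on the bed, 28 x 80 x 35 mm, driven along the jig's x by the knob. Origin: on the bed's top, middle of the block's face towards the fence, at jig y=-10 mm; axes as the jig's. Ahead of it stands the cork pad (12 x 80 x 30 mm), whose free face is 26 mm ahead of this origin when not pressed.
- pad (a joint): How far the cork pad is pressed into the jaw, in m: 0 = free, 0.014 = fully in (bottomed). Spring 1800 N/m (13 N half-way in).
- blank: Loose bridge blank of dark wood, 70 to 140 g, 170 mm long (its y), 36 mm wide (its x), wings 12 mm thick, middle 90 mm of the length 22 mm thick. Origin: centre of its underside. It starts on the bed between pad and fence, 20 to 50 mm from the end stop; home, its origin is at y=-10 mm in the jig and 18 mm in front of the fence's face.
- knob_top (a point): Where the knob's shaft (radius 9 mm) meets the gear housing, 80 mm above the knob's centre, on its axis. Tightening turns the knob anticlockwise seen from above: arms at the front move to the jig's -y, towards the robot. Each rad moves the jaw 14 mm to the fence; open to tight takes 1.5 to 3.5 rad. It needs about 0.4 N m, 0.6 with the pad half in, and stays where it is left.
- glue: Bystander: closed glue bottle, diameter 60 mm, 150 mm tall, standing on the bench; origin at the centre of its base. Leave it alone.
- tin: Bystander: metal can, diameter 72 mm, 90 mm tall, standing on the bench; origin at the centre of its base. Leave it alone.
- mallet: Bystander: hammer with a wooden handle, 240 mm long, lying on the bench along its own x. Leave it alone.
There are look-alikes about, which are no part of the job. Leave any green or yellow look-alike of the blank alone.

How it is judged:
On the way, in this order (a step that is already met when the one before it is completed fails the run):
1. the blank is up against the end stop (within 5 mm) while the pad is still free (y of blank in the frame of jig below -0.005 m and value of joint pad below 0.002 m), for 0.2 s.
2. the pad is pressed in at least 4 mm (value of joint pad above 0.004 m), for 0.2 s.
At the end, for the whole second after the job is handed in: The blank lies flat on the bed, its end within 5 mm of the end stop and its long side against the fence (within 2.5 mm, square within 0.03 rad), gripped by the jaw with the pad pressed in between 4 and 12 mm, at rest (value of joint pad between 0.004 and 0.012 m and contact force between jaw and blank above 5 N and y of blank in the frame of jig between -0.013 and -0.005 m and z of blank in the frame of jig below 0.223 m and angle between the y axis of blank and the y axis of jig, either way round below 0.03 rad and angle between blank's own z axis and vertical below 0.04 rad and linear speed of blank below 0.01 m/s and x of blank in the frame of fence between -0.0205 and -0.0155 m); the robot touches nothing.
It fails at once if the pad is pressed all the way in (value of joint pad above 0.0135 m).
It fails at once if the jaw or its pad is pushed directly by the robot (over 8 N) (contact force between any of the fingers, the arm and jaw above 8 N).
It fails at once if a bystander is moved more than 30 mm (distance of any of glue, tin, mallet from where it was at the start of the episode above 0.03 m).
It also fails if it takes over 72 s, if anything falls off the work surface, if the arm or the gripper's body presses on something with over 40 N, if the wrist force passes 120 N, or if a joint passes its speed limit or range.

## Working session

There is one attempt and no reset: what is moved stays moved. The work goes in short steps, each a Python script; the robot and the scene stay as the last script left them, time stands still between calls to the robot, and variables do not carry over. Pictures are saved under pics/ and viewed, about 8 in all and at most 12, crops included, and the job is handed in when it is done.

```bash
mkdir -p pics; ls
python3 - <<'E'
from bench import arm,vision
import cv2,pickle
d={}
for n in("scene","top","wrist"):
    c=vision.capture(n);d[n]=c;cv2.imwrite(f"pics/{n}0.png",c["img"]);print(n,c["view"].round(3).tolist(),c["mtx"].round(1).tolist(),c["dist"])
pickle.dump(d,open("cap0.pkl","wb"));print(arm.read_clock(),arm.read_eef_rot())
E
```

```text
pics
scene [[0.815, 0.579, -0.014, -0.532], [0.428, -0.619, -0.658, -0.125], [-0.39, 0.531, -0.753, 1.488], [0.0, 0.0, 0.0, 1.0]] [[451.6, 0.0, 324.4], [0.0, 451.6, 196.7], [0.0, 0.0, 1.0]] [-0.07028146  0.          0.          0.          0.        ]
top [[0.023, -1.0, 0.01, 0.029], [-0.993, -0.024, -0.116, 0.622], [0.116, -0.008, -0.993, 1.252], [0.0, 0.0, 0.0, 1.0]] [[414.2, 0.0, 317.1], [0.0, 414.2, 200.1], [0.0, 0.0, 1.0]] [-0.08308332  0.          0.          0.          0.        ]
wrist [[0.428, -0.904, -0.003, -0.55], [-0.87, -0.413, 0.268, -0.028], [-0.243, -0.112, -0.963, 0.391], [0.0, 0.0, 0.0, 1.0]] [[342.7, 0.0, 314.8], [0.0, 342.7, 201.7], [0.0, 0.0, 1.0]] [-0.02556674  0.          0.          0.          0.        ]
0.15 [-3.13992906e+00 -1.80622529e-04  4.41820932e-01]
```

View pics/scene0.png

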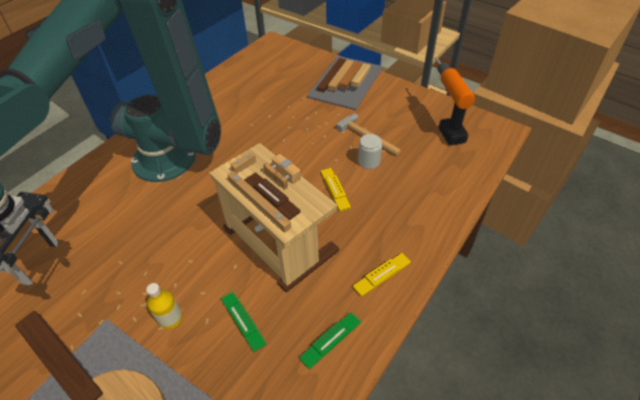

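View pics/top0.png

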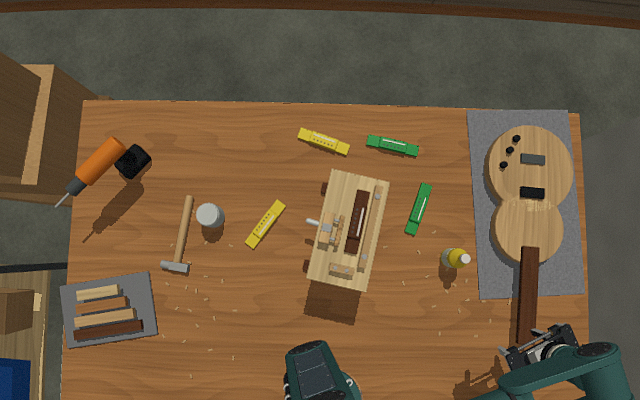

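The dark blank is on the jig at top-image (357,218). Look-alikes are yellow (323,140) and (265,224), green (392,146) and (419,208), and a brown strip in the left tray (108,330), which I leave alone. A knob arm sticks out at (313,222). Next is a close crop.

Run:
```python
import cv2
a=cv2.imread("pics/top0.png")[160:300,290:400]
b=cv2.imread("pics/scene0.png")[135:295,195:345]
cv2.imwrite("pics/ctop.png",cv2.resize(a,None,fx=4.25,fy=4.25,interpolation=cv2.INTER_CUBIC)) # 467x595
```

```text
(no output)
```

View pics/ctop.png

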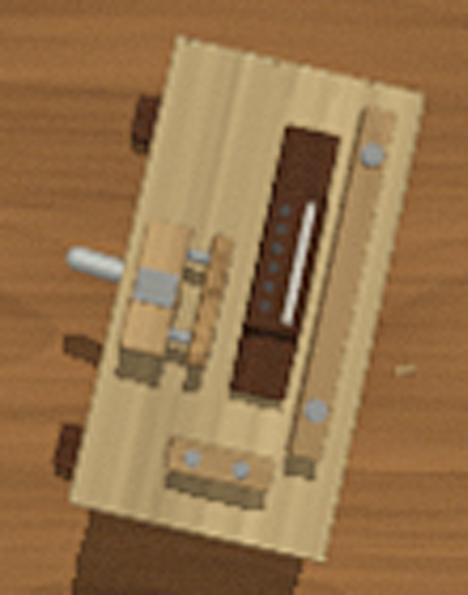

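Crop: bed top corners (178,38), (424,93), (323,560), (70,503). Blank wing-top corners (287,127), (340,135), (283,400), (232,390). Fence face top edge (362,105)–(290,455), pad face edge (232,238)–(210,365), arm tip (70,258).

```bash
cat > h.py <<'E'
import numpy as np,cv2,pickle
from scipy.optimize import least_squares
def bp(c,px,z):
    "world points on plane z from pixels"
    V=c["view"];R=V[:3,:3];o=-R.T@V[:3,3]
    n=cv2.undistortPoints(np.array(px,float).reshape(-1,1,2),c["mtx"],c["dist"])[:,0]
    d=np.c_[n,np.ones(len(n))]@R
    z=np.broadcast_to(z,len(n));return o+d*((z-o[2])/d[:,2])[:,None]
def proj(c,P):
    return cv2.projectPoints(np.array(P,float),cv2.Rodrigues(c["view"][:3,:3])[0],c["view"][:3,3],c["mtx"],c["dist"])[0][:,0]
def toj(J,P):
    P=np.atleast_2d(P);c,s=np.cos(J[2]),np.sin(J[2]);d=P[:,:2]-J[:2]
    return np.c_[d@[c,s],d@[-s,c],P[:,2]]
def tow(J,P):
    P=np.atleast_2d(P);c,s=np.cos(J[2]),np.sin(J[2])
    return np.c_[J[0]+P[:,0]*c-P[:,1]*s,J[1]+P[:,0]*s+P[:,1]*c,P[:,2]]
E
python3 - <<'E'
from h import *
d=pickle.load(open("cap0.pkl","rb"));c=d["top"]
f=lambda p:(np.array(p,float)+.5)/4.25-.5+[290,160]
cor=f([(178,38),(424,93),(323,560),(70,503)])
L=np.array([[-.082,.15,.22],[.08,.15,.22],[.08,-.15,.22],[-.082,-.15,.22]])
r=least_squares(lambda q:(proj(c,tow(q,L))-cor).ravel(),[.5,0,-1.8]);J=r.x
print(J,np.degrees(J[2]),r.fun.round(2));np.save("J.npy",J)
for n,p,z in[("blank",[(287,127),(340,135),(283,400),(232,390)],.232),("fence",[(362,105),(290,455)],.245),("pad",[(232,238),(210,365)],.25),("stop",[(172,435),(273,458)],.245),("arm",[(70,258),(120,268)],.1)]:
    print(n,toj(J,bp(c,f(p),z)).round(4).tolist())
print("bystanders",bp(c,[(455,258),(210,215),(172,267)],[.15,.09,0.01]).round(3).tolist())
for n,p in(("bed_front",(-.082,0,.2)),("knob",(-.03,0,.1)),("stop",(.0025,-.095,.22))):print(n,tow(J,p))
E
```

```text
[ 0.52379666 -0.04063063 -1.77461619] -101.67801816928461 [-0.43 -0.68  0.41 -0.09  0.47  0.62 -0.44  0.09]
blank [[-0.0019, 0.1066, 0.232], [0.0314, 0.1092, 0.232], [0.0319, -0.0588, 0.232], [0.0001, -0.0598, 0.232]]
fence [[0.0394, 0.1284, 0.245], [0.0418, -0.0902, 0.245]]
pad [[-0.0213, 0.0296, 0.25], [-0.0175, -0.0483, 0.25]]
stop [[-0.0302, -0.0944, 0.245], [0.0322, -0.0942, 0.245]]
arm [[-0.119, 0.0048, 0.1], [-0.0838, 0.0059, 0.1]]
bystanders [[0.452, -0.349, 0.15], [0.562, 0.361, 0.09], [0.401, 0.494, 0.01]]
bed_front [[0.54039441 0.03967201 0.2       ]]
knob [[ 0.52986901 -0.01125162  0.1       ]]
stop [[ 0.43025708 -0.02384978  0.22      ]]
```

```bash
cat >> h.py <<'E'
from bench import arm,vision
J=np.load("J.npy"); YAW=J[2]+np.pi/2
def W(x,y,z): return tow(J,(x,y,z))[0]
def fj():
    "wrist force in jig axes"
    f=np.array(arm.read_ft_force()); return toj(np.r_[0,0,J[2]],f)[0]
def snap(n,name):
    c=vision.capture(n);pickle.dump(c,open(f"{name}.pkl","wb"));cv2.imwrite(f"pics/{name}.png",c["img"]);return c
E
python3 - <<'E'
from h import *
D=[np.pi,0,YAW]
arm.close_gripper(10)
p=np.array(arm.read_ee_pos());arm.move_straight([p[0],p[1],.38],speed=.3)
arm.goto(W(.017,.130,.32),D)
arm.move_straight(W(.017,.130,.226),speed=.15)
print(arm.read_clock(),fj(),toj(J,arm.read_ee_pos()))
arm.move_straight(W(.018,.095,.226),speed=.06); f0=fj();print(f0)
y=.095
while y>.066:
    y-=.002;arm.move_straight(W(.019,y,.226),speed=.04);f=fj();print(round(y,3),f.round(1))
    if f[1]>4:break
print(arm.read_clock());snap("top","top1")
a=cv2.imread("pics/top1.png")[150:300,280:410];cv2.imwrite("pics/ctop1.png",cv2.resize(a,None,fx=4,fy=4,interpolation=cv2.INTER_CUBIC))
E
```

```text
5.1833 [-0.46000708 -0.1025064  -0.32716764] [[0.01733129 0.13048324 0.22734614]]
[ 0.52167721  0.30539222 -0.53584745]
0.093 [-0.5 -0.5  0. ]
0.091 [ 0.5  0.  -0.7]
0.089 [ 0.4  0.5 -0.3]
0.087 [-1.   0.2 -1. ]
0.085 [ 0.2 -0.3 -0.2]
0.083 [-0.5  4.7 -0.7]
7.4167
```

View pics/ctop1.png

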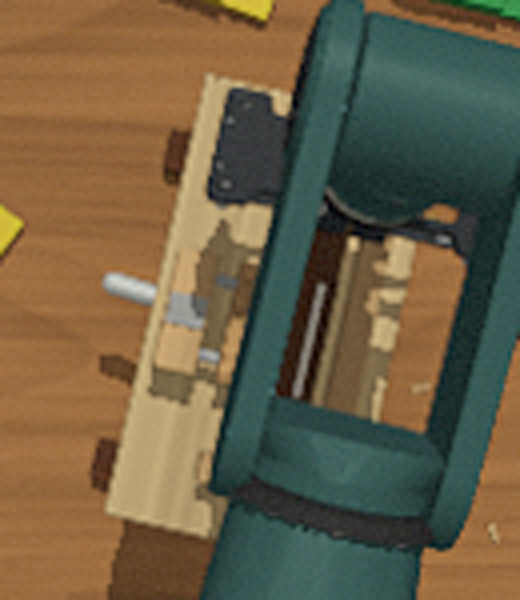

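The blank meets the stop at TCP y=0.083, so its far end is at 0.075, which is home. Next I check IK for the tilted pushes.

```bash
cat >> h.py <<'E'
from scipy.spatial.transform import Rotation as Rr
T=np.radians(40)
def ori(sgn,t=T):
    z=np.array([np.sin(t),0,-np.cos(t)]);y=np.array([0,sgn,0.]);M=np.c_[np.cross(y,z),y,z]
    return Rr.from_matrix(Rr.from_euler('z',J[2]).as_matrix()@M).as_euler('xyz')
def tcp(a,r=.075,gap=0.,zt=.082,t=T):
    "TCP for shut fingers just behind the knob arm at angle a (0=front, + = tightening)"
    P=np.array([-.03-r*np.cos(a),-r*np.sin(a)]);tg=np.array([np.sin(a),-np.cos(a)])
    off=.008+.0125*np.cos(a)+.0104*abs(np.sin(a))+gap
    P=P-off*tg;return W(P[0]+(.1-zt)*np.tan(t),P[1],zt)
E
python3 - <<'E'
from h import *
for s in(1,-1):
  o=ori(s)
  for n,p in [("hi",W(-.25,.05,.38)),("pre",W(-.21,.04,.23))]+[(a,tcp(a)) for a in(-.9,-.5,-.05,.4,.8,1.)]:
    q=arm.ik(p,o);print(s,n,p.round(3),None if q is None else np.round(q,2))
print(np.round(arm.read_qpos(),2))
E
```

```text
1 hi [0.623 0.194 0.38 ] [ 0.48  0.74  0.31 -0.83  2.4   0.14]
1 pre [0.605 0.157 0.23 ] [ 0.45  0.57  0.87 -0.63  2.08  0.45]
1 -0.9 [ 0.605 -0.014  0.082] [ 0.23  0.49  1.28 -0.63  1.68  0.46]
1 -0.5 [0.594 0.016 0.082] [ 0.27  0.49  1.29 -0.61  1.71  0.5 ]
1 -0.05 [0.566 0.041 0.082] [ 0.32  0.45  1.33 -0.6   1.72  0.54]
1 0.4 [0.535 0.052 0.082] [ 0.35  0.4   1.4  -0.59  1.72  0.58]
1 0.8 [0.505 0.05  0.082] [ 0.36  0.35  1.48 -0.58  1.71  0.6 ]
1 1.0 [0.49  0.043 0.082] [ 0.36  0.31  1.52 -0.58  1.7   0.61]
-1 hi [0.623 0.194 0.38 ] None
-1 pre [0.605 0.157 0.23 ] None
-1 -0.9 [ 0.605 -0.014  0.082] None
-1 -0.5 [0.594 0.016 0.082] None
-1 -0.05 [0.566 0.041 0.082] None
-1 0.4 [0.535 0.052 0.082] [ 0.35  0.4   1.4  -0.59  1.72 -2.56]
-1 0.8 [0.505 0.05  0.082] [ 0.36  0.35  1.48 -0.58  1.71 -2.54]
-1 1.0 [0.49  0.043 0.082] [ 0.36  0.31  1.52 -0.58  1.7  -2.53]
[-0.22  0.21  1.19  0.    1.74  1.56]
```

```bash
cat >> h.py <<'E'
def sweep(a0,a1,step=.08,r=.075,speed=.06,stop=14):
    a=a0
    while a<a1-1e-6:
        a=min(a+step,a1);arm.move_straight(tcp(a,r),speed=speed);f=fj()
        ft=-(f[0]*np.sin(a)-f[1]*np.cos(a))
        print(f"{a:.2f} f={np.round(f,1)} ft={ft:.1f} t={arm.read_clock():.1f}")
        if np.linalg.norm(f)>stop: print("STOP");break
    return a
E
python3 - <<'E'
from h import *
o=ori(1);D=[np.pi,0,YAW]
arm.move_straight(W(.018,.095,.24),speed=.15)
arm.move_straight(W(.018,.095,.36),speed=.3)
arm.goto(W(-.22,.05,.36),o)
arm.move_straight(tcp(-.05,gap=.035)+[0,0,.0]-(W(.10,0,0)-W(0,0,0))+[0,0,.10],speed=.3)
arm.move_straight(tcp(-.05,gap=.035),speed=.15)
print(arm.read_clock(),fj())
snap("top","top2");snap("scene","sc2")
sweep(-.35,.7)
print(arm.read_clock());c=snap("top","top3")
a=c["img"][150:300,270:410];cv2.imwrite("pics/ctop3.png",cv2.resize(a,None,fx=4,fy=4,interpolation=cv2.INTER_CUBIC))
E
```

```text
11.3583 [ 0.43568493  1.53558764 -0.02440758]
-0.27 f=[-0.3 -0.1  1. ] ft=-0.1 t=11.9
-0.19 f=[ 0.3 -0.3  0.1] ft=-0.3 t=12.2
-0.11 f=[ 0.5  0.3 -0.6] ft=0.3 t=12.4
-0.03 f=[ 0.4  1.4 -0.3] ft=1.4 t=12.7
0.05 f=[ 2.2  4.2 -0.8] ft=4.1 t=13.0
0.13 f=[ 2.5  4.4 -0.1] ft=4.1 t=13.2
0.21 f=[ 1.7  5.7 -1.2] ft=5.2 t=13.5
0.29 f=[ 1.7  3.9 -0.6] ft=3.3 t=13.7
0.37 f=[ 0.4  5.2 -1.3] ft=4.7 t=14.0
0.45 f=[-0.1  4.2 -1.9] ft=3.9 t=14.2
0.53 f=[-0.8  5.  -2.8] ft=4.7 t=14.5
0.61 f=[ 0.1  4.5 -2.5] ft=3.6 t=14.7
0.69 f=[-1.2  5.2 -3.2] ft=4.7 t=15.0
0.70 f=[-1.6  5.2 -3.6] ft=5.0 t=15.2
15.2167
```

View pics/ctop3.png

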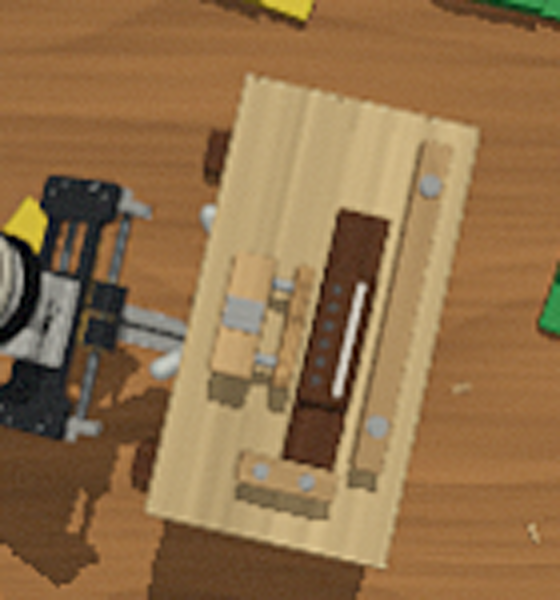

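The blank is at the stop (near end about (310,465)). The jaw has advanced and the pad (305,330) is still free. The next knob arm shows at (208,218). Now the second sweep, in stages.

```bash
cat >> h.py <<'E'
def rel(p,d):
    "p shifted back along the tool axis by d"
    return p+(W(-d*np.sin(T),0,d*np.cos(T))-W(0,0,0))
E
python3 - <<'E'
from h import *
c=pickle.load(open("top3.pkl","rb"));f=lambda p:(np.array(p,float)+.5)/4-.5+[270,150]
for n,p,z in[("padface",[(316,268),(294,390)],.25),("blank",[(340,210),(390,218),(333,468),(284,458)],.232),("fence",[(425,140),(357,470)],.245)]:print(n,toj(J,bp(c,f(p),z)).round(4).tolist())
p=np.array(arm.read_ee_pos())
arm.move_straight(rel(p,.10),speed=.25)
q=tcp(-.9,r=.082,gap=.015)
arm.move_straight(rel(q,.10),speed=.25)
arm.move_straight(q,speed=.12)
print(arm.read_clock(),fj())
sweep(-1.05,.2,r=.082)
c=snap("top","top4")
a=c["img"][150:300,270:410];cv2.imwrite("pics/ctop4.png",cv2.resize(a,None,fx=4,fy=4,interpolation=cv2.INTER_CUBIC))
E
```

```text
padface [[-0.0096, 0.0296, 0.25], [-0.0063, -0.05, 0.25]]
blank [[-0.0012, 0.0723, 0.232], [0.0321, 0.0745, 0.232], [0.0307, -0.0932, 0.232], [-0.0017, -0.094, 0.232]]
fence [[0.0423, 0.1282, 0.245], [0.0447, -0.0907, 0.245]]
17.4667 [-0.56622888  0.31168749  0.33921579]
-0.97 f=[-0.2 -0.1 -0.3] ft=-0.2 t=17.8
-0.89 f=[0.2 0.8 0.2] ft=0.7 t=18.0
-0.81 f=[3.9 0.7 2.2] ft=3.3 t=18.3
-0.73 f=[3.6 0.3 1.7] ft=2.6 t=18.6
-0.65 f=[2.8 0.6 2.1] ft=2.2 t=18.8
-0.57 f=[1.4 2.6 2.4] ft=3.0 t=19.1
-0.49 f=[0.3 2.3 1.3] ft=2.2 t=19.4
-0.41 f=[-0.7  3.   1.1] ft=2.5 t=19.6
-0.33 f=[-0.6  2.5  1.1] ft=2.2 t=19.9
-0.25 f=[0.6 2.  0.2] ft=2.1 t=20.2
-0.17 f=[ 0.7  1.9 -0.3] ft=2.0 t=20.4
-0.09 f=[1.8 1.5 0.7] ft=1.6 t=20.7
-0.01 f=[ 1.6  2.  -0. ] ft=2.0 t=21.0
0.07 f=[ 2.5  3.1 -0.3] ft=2.9 t=21.2
0.15 f=[ 2.8  4.5 -0.6] ft=4.0 t=21.5
0.20 f=[ 2.1  4.3 -1.1] ft=3.8 t=21.7
```

View pics/ctop4.png

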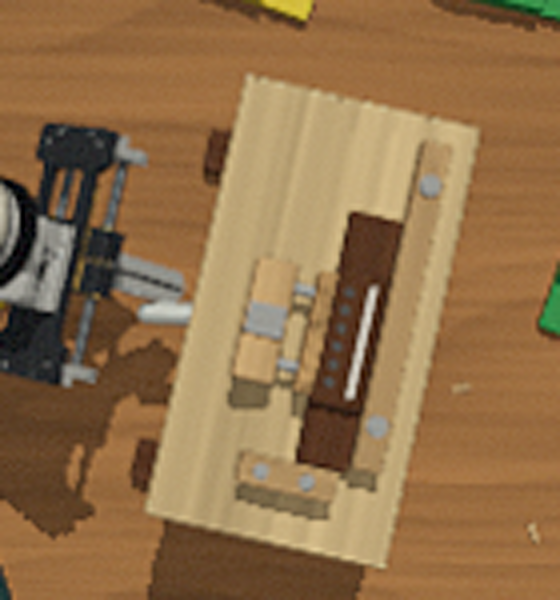

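Run:
```python
from h import *
c=pickle.load(open("top4.pkl","rb"))
a=c["img"][200:275,320:380];cv2.imwrite("pics/z4.png",cv2.resize(a,None,fx=8,fy=8,interpolation=cv2.INTER_CUBIC))
```

```text
(no output)
```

View pics/z4.png

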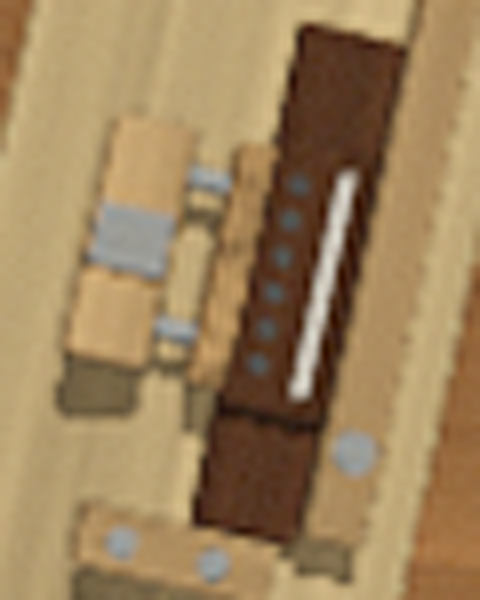

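Run:
```python
from h import *
c=pickle.load(open("top4.pkl","rb"));f=lambda p:(np.array(p,float)+.5)/8-.5+[320,200]
for n,p,z in[("jawback",[(113,118),(68,355)],.255),("jawfront",[(198,128),(158,367)],.255),("padback",[(238,147),(190,378)],.25),("padfront",[(272,150),(220,385)],.25),("blankfr",[(298,25),(195,522)],.232),("blankbk",[(407,42),(295,540)],.232),("end",[(195,522),(295,540)],.232),("fence",[(418,0),(310,528)],.245),("stop",[(78,502),(280,545)],.245)]:print(n,toj(J,bp(c,f(p),z)).round(4).tolist())
b=pickle.load(open("cap0.pkl","rb"))["top"]
for n,k in(("top3",pickle.load(open("top3.pkl","rb"))),("top0",b)):
    cv2.imwrite(f"pics/z_{n}.png",cv2.resize(k["img"][205:265,315:365],None,fx=8,fy=8,interpolation=cv2.INTER_CUBIC))
cv2.imwrite("pics/zz.png",np.hstack([cv2.imread("pics/z_top0.png"),cv2.imread("pics/z_top3.png")]))
```

```text
jawback [[-0.0486, 0.0263, 0.255], [-0.0459, -0.0508, 0.255]]
jawfront [[-0.0213, 0.0293, 0.255], [-0.0171, -0.0481, 0.255]]
padback [[-0.0071, 0.0267, 0.25], [-0.006, -0.0491, 0.25]]
padfront [[0.0038, 0.0282, 0.25], [0.0038, -0.0491, 0.25]]
blankfr [[0.0047, 0.0721, 0.232], [0.007, -0.0938, 0.232]]
blankbk [[0.041, 0.0747, 0.232], [0.04, -0.0922, 0.232]]
end [[0.007, -0.0938, 0.232], [0.04, -0.0922, 0.232]]
fence [[0.0402, 0.0873, 0.245], [0.0424, -0.0871, 0.245]]
stop [[-0.032, -0.0957, 0.245], [0.0342, -0.0946, 0.245]]
```

View pics/zz.png

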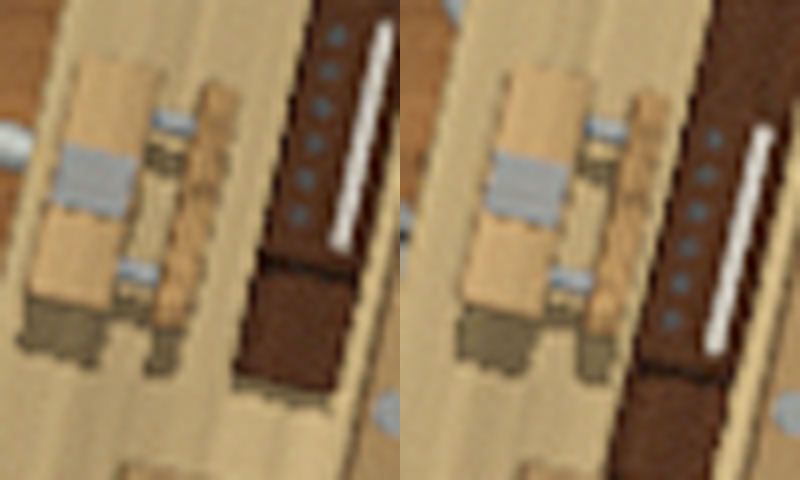

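Compared with the free pad (gap about 41–45 px), the gap now is about 40 px. The pad is only just touching and the blank is against the fence. I'll advance about 0.35 rad and remeasure.

Run:
```python
from h import *
sweep(.2,.55,r=.082,step=.07)
c=snap("top","top5")
a=c["img"][200:275,320:380];cv2.imwrite("pics/z5.png",cv2.resize(a,None,fx=8,fy=8,interpolation=cv2.INTER_CUBIC))
```

```text
0.27 f=[ 2.   4.4 -1.6] ft=3.7 t=22.0
0.34 f=[ 1.2  4.9 -2.4] ft=4.2 t=22.3
0.41 f=[ 1.8  4.8 -1.7] ft=3.7 t=22.5
0.48 f=[ 0.7  6.5 -2.8] ft=5.4 t=22.8
0.55 f=[ 0.3  5.6 -2.8] ft=4.6 t=23.0
```

View pics/z5.png

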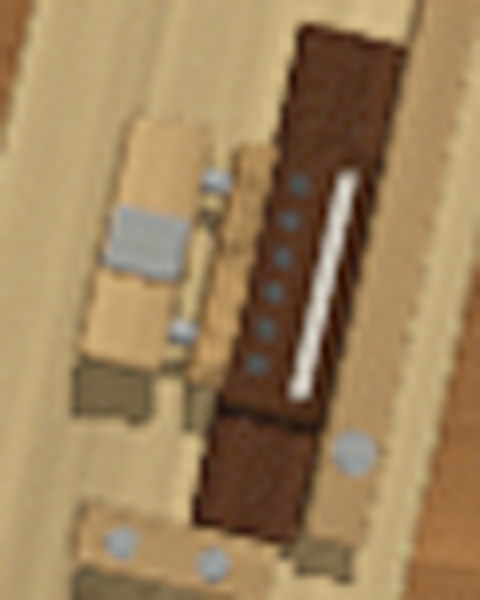

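The jaw moved about 17 px (about 5 mm) and the pad and blank stayed put, so the pad is pressed about 5–6.5 mm. I'll add 0.1 rad, back away and check.

Run:
```python
from h import *
sweep(.55,.65,r=.082,step=.05)
arm.move_straight(tcp(.65,r=.082,gap=.012),speed=.08)
p=np.array(arm.read_ee_pos());arm.move_straight(rel(p,.16),speed=.25)
print(arm.read_clock(),fj(),arm.read_ee_pos())
c=snap("top","top6")
f=lambda p:(np.array(p,float)+.5)/8-.5+[320,200]
a=c["img"][200:275,320:380];cv2.imwrite("pics/z6.png",cv2.resize(a,None,fx=8,fy=8,interpolation=cv2.INTER_CUBIC))
```

```text
0.60 f=[-0.5  6.4 -3.7] ft=5.5 t=23.3
0.65 f=[ 0.1  6.6 -3.4] ft=5.2 t=23.6
24.6833 [ 0.03493052  0.44306971 -0.50953347] [0.54368171 0.16441866 0.20338508]
```

View pics/z6.png

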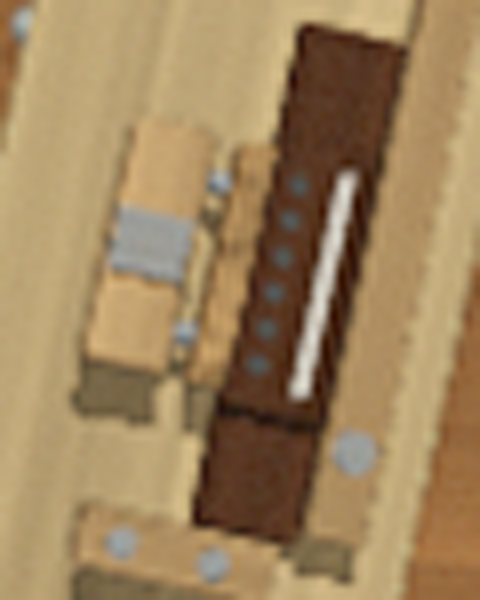

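The jaw has moved a little further, and the blank is flush with both fence and stop. The gripper is clear. Handing in.

```bash
python3 -c "
from h import *
from bench import finish_job
arm.hold(.3);print(fj(),arm.read_clock());finish_job()"
```

```text
[ 0.30103076 -0.27907005  0.39642398] 25.0333
the job is handed in; nothing more can be done
```

I pushed the blank along the bed to the end stop and tightened the knob until the jaw gripped it, then handed the job in at about 25 s. The hand-in gave no verdict.

- **Blank to stop:** I pushed it with shut fingers until the force rose, which put its far end at jig y ≈ +75 mm, its home position. The pad was still free then.
- **Clamping:** I turned the knob about 2.25 rad in two sweeps by pushing its arms from under the bed's front edge, without reaching for the jaw itself. Then I backed the gripper clear.
- **Last checks:** The final picture shows the blank against the stop and along the fence, and the wrist force was near zero. I estimate the pad is pressed in about 6.3–8 mm, from the knob angle and the jaw's movement in the pictures.
- **Weak points:** The exact moment the pad touched the blank is uncertain by about 2 mm, because one picture reading put the pad's face about 3 mm off the knob-angle value. I did not measure the grip force directly. No check clearly failed.

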